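# Pack the tested capacitors into the padded case

## Robot

A 6-joint arm with a two-finger parallel gripper is mounted at the origin on the work surface. World frame = base frame: x ahead of the robot, y to its left, z up, the work surface at z = 0. Lengths are in mm, angles in rad, forces in N, time in s.
With the tool pointing down it reaches from about 275 to 750 mm from the base axis. Payload 10.2 kg.
Tool frame: the origin (TCP) lies midway between the tips of the shut fingers; the grasp point (between the pads) lies 19 mm behind it; y points along the fingers, x is the direction in which the jaws open and shut, and the axes are right-handed (so a half turn about y gives the same grasp; the last joint's range is limited). The gripper opens to 85 mm and grips with 20 to 120 N. Pads are 22 mm wide; open, the fingers measure 114 mm over their backs; the gripper's body (76 mm by 85 mm) begins 54 mm behind the grasp point. The pads swing forward as they close: fully open they stand 13 mm farther back than shut.
Start: joints at [0.933, 0.313, 1.498, -0, 1.331, -0.223], TCP at [211.592, 480.479, 231.294] pointing down, gripper open.
Joint ranges: [-2.94, 2.94], [-0.97, 2.17], [0.19, 2.56], [-1.23, 4.37], [0.02, 3.11], [-2.88, 2.88]. Speed limits (rad/s): [2.39, 2.39, 3.01, 3.14, 3.14, 3.14].

## Interface

Orientations are given as a rotation vector (axis times angle).
In Python, from cell import observe, snapshot, close_job, search_frame, spot_point gives the robot as it stands. The module is installed in compiled form; this text tells all that it offers.
- The arm moves only by the shell command python3 -m jog 'ROWS' [OPENING] [FORCE]. ROWS is text: rows parted by semicolons, each of 6 numbers parted by spaces: the shift along the tool's x, y, z in mm, then the turn, a rotation vector about the tool's x, y, z in rad. A call has 1 to 12 rows; each row is the pose to reach, as a shift and turn from the pose commanded when the call began, along the tool's axes at that moment; what a row does not reach only later rows make up. A row lasts 1/12 s, in which the tool goes at most 41.7 mm and 7.16 degrees, less where a joint would pass 70% of its speed; a pose out of reach is approached as far as the arm can. A call with a gripper value outside its range is refused whole. OPENING is the gripper's target within -1 to 1 (shut at 1, half-way at 0, fully open at -1), set as the call begins (- or left out, the last holds). The fingers move at their own pace and stop on an object; FORCE is the grip in N (left out, the last holds). Time passes only in rows, so rows that repeat a pose let the fingers close. It gives the time, the measured TCP pose, the force and the opening at its end, in the units of the state.
- observe(): the state, without advancing time (a new reading comes with each control period).
- snapshot(name): name is "scene" or "top"; returns a dict with "image" (384x512x3 uint8, red, green, blue), "K" (3x3 intrinsics, pixels), "view" (4x4, takes a point from world to camera coordinates). Camera axes: x right, y up, looking along -z (the intrinsics and any distortion apply to the point x, -y, -z); pixel columns grow to the right and rows downward; lengths in mm; the calibration is good to about 2 mm. A picture is of the moment at which its call begins. There is no depth.
- close_job(): hands the job in, once; it reports no verdict.
Trained networks look in a picture, given as the dict that the camera call returned (one of the last four; its "shot" number tells which), for a name from the list of things; names that differ only in an ending like _2 or _b are one class to them, and where a whole thing is asked for, a point or a joint stands for the part that bears it (a point fixed in the world has none). Each returns a list of dicts, best first, with "p" (0 to 1); they miss things now and then, are a little off and sometimes report something else, mostly with a low value. They report only what shows in the picture. A call takes as long as a camera call.
- search_frame(query, picture): "box" ([centre column, centre row, width, height] in pixels, round what is visible of it).
- spot_point(query, picture): "position" ([column, row] in pixels: a listed point, or the origin of a listed thing).
The state is a dict: "time": time; "joints": joint angles; "joint_vel": joint speeds; "joint_efforts": joint torques, N m; "position": TCP position; "tcp_rot": TCP orientation; "force": force on the tool from outside, world axes, zero at the start; "wrist_torque": the same for the moment, N m; "finger_gap": opening from 0.0 (shut) to 1.0 (fully open).
Only numpy, scipy, OpenCV 4.12 (cv2) and the standard library are available. Lean on these libraries where they do the work, as an engineer would, in place of code of your own. Each camera call takes 0.05 s, during which the arm holds its last target. There are 200 camera calls.

## Task

Pack the three blue capacitors standing on the bench into the three empty cells of the padded case, one to a cell, upright with terminals up and set down on the cell floor rather than dropped. Then shut the lid fully. Leave the capacitors already packed in their cells and everything else on the bench where it is.

Things in the scene. Friction and masses are not known exactly. Their poses are not given: they have to be found in the camera images.
- case: dark grey padded transport case standing open on the bench, fixed. Origin at the centre of its underside; own x along its length and the hinge, own y from the hinge side to the front (handle) side, z up. Outside 274 (x) by 192 (y) mm; the lower half is 55 mm high, walls 4 mm
- case_cells (a point): centre of the case's cell floor, 12 mm above the bench, axes as the case's. 6 square cells of 62 mm, 3 along x by 2 along y, 82 mm pitch, centred at x = -82, 0, 82 and y = -41, 41 mm; padded dividers 20 mm thick, tops 38 mm above this floor. A packed capacitor stands 41 mm above the case rim; 31 mm are free between neighbours
- lid (a joint): the case's lid, a shell 60 mm deep hinged along the case's -y side: 0 is fully shut, 1.7 to 1.95 rad is open and leaning back, its top then up to 245 mm above the bench. A stiff hinge: it stays where it is left and takes about 2 to 5 N at its front edge to move; press it right down
- lid_hinge (a point): middle of the lid's hinge line, at the case's (0, -96, 55) mm; the line runs along the case's x
- lid_front (a point): middle of the lid's outer front edge: with the lid shut it lies at the case's (0, 96, 115) mm, that is 192 mm from the hinge line and on the flat outer face of the lid. The outer face is 274 by 192 mm and runs from this edge back to above the hinge
- cap_a_mid (a point): blue-sleeved screw-terminal capacitor, an upright can 51 mm in diameter and 84 mm tall, with two small metal terminals 5 mm high (7 mm with their screws) on its black top; about 240 g, standing on the bench, to be packed; the point is on its axis 42 mm above its underside, z towards the terminals
- cap_b_mid (a point): blue-sleeved screw-terminal capacitor, an upright can 51 mm in diameter and 84 mm tall, with two small metal terminals 5 mm high (7 mm with their screws) on its black top; about 240 g, standing on the bench, to be packed; the point is on its axis 42 mm above its underside, z towards the terminals
- cap_c_mid (a point): blue-sleeved screw-terminal capacitor, an upright can 51 mm in diameter and 84 mm tall, with two small metal terminals 5 mm high (7 mm with their screws) on its black top; about 240 g, standing on the bench, to be packed; the point is on its axis 42 mm above its underside, z towards the terminals
- cell_a (a point): an empty cell of the case, seen by its bare pink floor pad; the point is the centre of the cell's floor, axes as the case's
- cell_b (a point): an empty cell of the case, seen by its bare pink floor pad; the point is the centre of the cell's floor, axes as the case's
- cell_c (a point): an empty cell of the case, seen by its bare pink floor pad; the point is the centre of the cell's floor, axes as the case's
- kept_a_mid (a point): blue-sleeved screw-terminal capacitor, an upright can 51 mm in diameter and 84 mm tall, with two small metal terminals 5 mm high (7 mm with their screws) on its black top; about 240 g, already packed in a cell of the case; the point is on its axis 42 mm above its underside
- kept_b_mid (a point): blue-sleeved screw-terminal capacitor, an upright can 51 mm in diameter and 84 mm tall, with two small metal terminals 5 mm high (7 mm with their screws) on its black top; about 240 g, already packed in a cell of the case; the point is on its axis 42 mm above its underside
- kept_c_mid (a point): blue-sleeved screw-terminal capacitor, an upright can 51 mm in diameter and 84 mm tall, with two small metal terminals 5 mm high (7 mm with their screws) on its black top; about 240 g, already packed in a cell of the case; the point is on its axis 42 mm above its underside
- tin: green grease tin, 68 mm in diameter, 62 mm tall, origin at the centre of its underside; a bystander among the capacitors
- tape: roll of black tape, 76 mm in diameter, 38 mm high, lying flat, origin at the centre of its underside; a bystander among the capacitors
- meter: yellow hand multimeter lying on its back, 90 (x) by 186 (y) by 48 mm high over its dial, origin under its centre; a bystander
- radio: black hand radio lying flat, 56 (x) by 125 (y) by 37 mm, its aerial reaching 191 mm along its y, origin under the centre of its case; a bystander
- marker: yellow highlighter lying flat, 30 (x) by 105 (y) by 17 mm, origin under its centre; a bystander

How it is judged:
By the outcome, as a careful person would: the job done as asked, in the order asked, and still so for the second after the job is handed in, with the robot touching nothing.
It also fails if it takes over 72 s, if anything falls off the work surface, if the arm or the gripper's body presses on something with over 40 N, if the wrist force passes 120 N, or if a joint passes its speed limit or range.

## Working session

There is one attempt and no reset: what is moved stays moved. The work goes in short steps, Python scripts to look and compute and a shell command to move; the robot and the scene stay as the last step left them, time stands still between calls to the robot, and variables do not carry over. Pictures are saved under pics/ and viewed, about 8 in all and at most 12, crops included, and the job is handed in when it is done.

```bash
mkdir -p pics
cat > h.py <<'E'
import numpy as np, cv2
from cell import observe, snapshot, close_job, search_frame, spot_point
from scipy.spatial.transform import Rotation as R
def world(s,px,z):
    V=np.array(s["view"]);K=np.array(s["K"])
    d=np.linalg.inv(K)@[px[0],px[1],1]; d=np.array([d[0],-d[1],-d[2]])
    o=-V[:3,:3].T@V[:3,3]; w=V[:3,:3].T@d
    return o+w*(z-o[2])/w[2]
def pix(s,p):
    c=(np.array(s["view"])@[*p,1])[:3]; q=np.array(s["K"])@[c[0],-c[1],-c[2]]; return q[:2]/q[2]
def save(s,n,crop=None,f=1):
    im=s["image"][...,::-1]
    if crop: im=im[crop[1]:crop[3],crop[0]:crop[2]]
    cv2.imwrite(f"pics/{n}.png",cv2.resize(im,None,fx=f,fy=f))
E
python3 - <<'E'
from h import *
o=observe();print({k:np.round(v,3).tolist() for k,v in o.items()})
print(R.from_rotvec(o["tcp_rot"]).as_matrix().round(3))
S={n:snapshot(n) for n in("top","scene")}
a=np.hstack([S["top"]["image"]]);save(S["top"],"t0",f=1.5);save(S["scene"],"s0",f=1.5)
for n,s in S.items():
    V=np.array(s["view"]);print(n,"cam",(-V[:3,:3].T@V[:3,3]).round(0),s.keys())
    for q,z in dict(case=0,cap_a_mid=42,kept_a_mid=54,cell_a=12,lid_hinge=55,lid_front=200,tin=0,tape=0,meter=0,radio=0,marker=0).items():
        for r in spot_point(q,s)[:7]:
            if r["p"]>.15: print(n,q,round(r["p"],2),np.round(r["position"],1),world(s,r["position"],z).round(0)[:2])
E
```

```text
{'time': 0.0, 'joints': [0.933, 0.313, 1.498, -0.0, 1.331, -0.223], 'joint_vel': [-0.001, 0.0, -0.0, -0.001, 0.001, 0.001], 'joint_efforts': [-0.001, -41.227, -25.973, -0.0, 0.004, 0.0], 'position': [211.447, 480.267, 230.74], 'tcp_rot': [-1.378, -0.898, 0.9], 'force': [0.264, 0.381, -1.096], 'wrist_torque': [0.019, -0.009, -0.045], 'finger_gap': 1.0}
[[ 0.403 -0.001 -0.915]
 [ 0.915 -0.001  0.403]
 [-0.001 -1.     0.   ]]
top cam [447.  35. 984.] dict_keys(['image', 'K', 'view', 'shot'])
top case 0.8 [315.7 189.7] [ 519. -111.]
top cap_a_mid 0.85 [216.4 218.7] [443. 159.]
top kept_a_mid 0.74 [340.9 189.7] [ 514. -169.]
top kept_a_mid 0.36 [318.  189.7] [ 515. -109.]
top kept_a_mid 0.27 [136.5 176.2] [558. 367.]
top cell_a 0.94 [305.1 188.2] [523. -81.]
top cell_a 0.85 [336.5 160.1] [ 599. -169.]
top cell_a 0.67 [303.8 214.8] [450. -75.]
top lid_hinge 0.85 [357.4 188.1] [ 517. -212.]
top lid_front 0.88 [433.3 190.4] [ 499. -340.]
top tin 0.72 [242.  171.9] [572.  92.]
top tape 0.87 [140.3 175.4] [567. 376.]
top meter 0.7 [231.7 118.7] [723. 120.]
top radio 0.6 [148.9 120.4] [723. 354
[... 506 characters left out ...]
[187.8 145.8] [ 467. -279.]
scene cell_a 0.24 [252.3 228.4] [585. 103.]
scene lid_hinge 0.88 [189.3 145.8] [ 503. -220.]
scene lid_hinge 0.73 [297.4 333.5] [744. 364.]
scene lid_hinge 0.69 [253.2 227. ] [612. 133.]
scene lid_front 0.83 [156.4  78.7] [ 482. -366.]
scene lid_front 0.52 [190.3 143.3] [628. -38.]
scene lid_front 0.33 [299.6 333.5] [819. 417.]
scene lid_front 0.17 [221.5 146.7] [591.  20.]
scene tin 0.84 [254.7 225.8] [566.  92.]
scene tin 0.29 [186.8 183.6] [ 575. -150.]
scene tape 0.6 [361.3 293. ] [558. 379.]
scene tape 0.3 [251.6 229.5] [580.  96.]
scene meter 0.66 [209.3 274.2] [735. 125.]
scene radio 0.66 [297.9 335.1] [717. 347.]
scene marker 0.92 [399.2 224.6] [328. 336.]
```

View pics/t0.png

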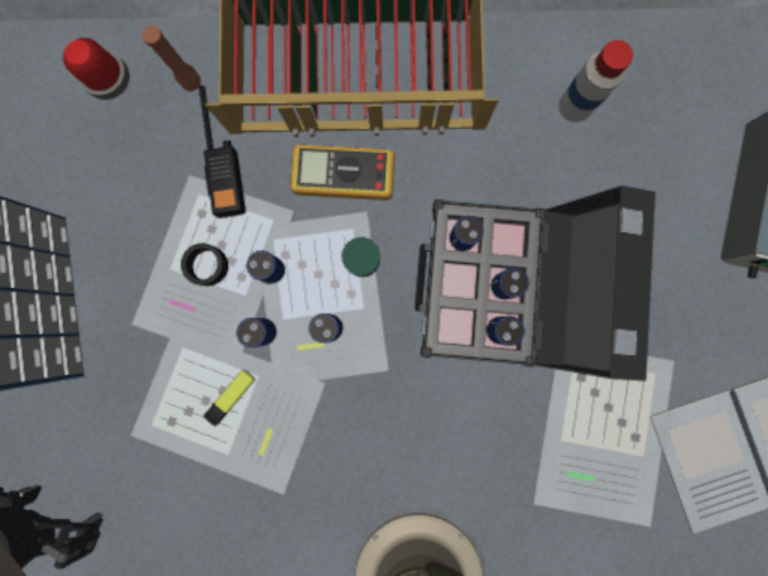

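View pics/s0.png

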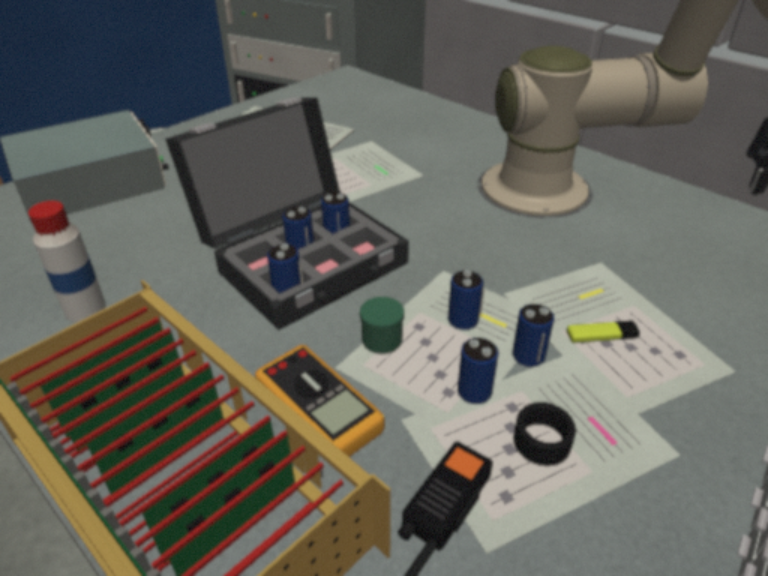

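Top view (1.5× pixels) shows the bench capacitors' tops at (264,265), (255,332) and (324,327). The empty pink cells are at (508,238), (460,281) and (457,327). The lid leans back to the right, and the scene view agrees. Next I refine the poses with silhouette fits in both views.

```bash
cat >> h.py <<'E'
from scipy.optimize import minimize
def poly(s,P):
    m=np.zeros(s["image"].shape[:2],np.uint8); q=np.array([pix(s,p) for p in P])
    big=cv2.resize(m,None,fx=4,fy=4); cv2.fillPoly(big,[np.round((q+.5)*64).astype(int)],255,shift=4)
    return cv2.resize(big,(m.shape[1],m.shape[0]),interpolation=cv2.INTER_AREA)/255.
def cyl(s,x,y,z0=0,h=84,r=25.5):
    P=[(x+r*np.cos(t),y+r*np.sin(t),z) for z in(z0,z0+h) for t in np.linspace(0,6.28,40)]
    q=np.array([pix(s,p) for p in P],np.float32); hull=cv2.convexHull(q)[:,0]
    m=np.zeros((384*4,512*4),np.uint8); cv2.fillPoly(m,[np.round((hull+.5)*64).astype(int)],255,shift=4)
    return cv2.resize(m,(512,384),interpolation=cv2.INTER_AREA)/255.
def dark(s):
    im=s["image"].astype(int); hsv=cv2.cvtColor(s["image"],cv2.COLOR_RGB2HSV)
    m=((im.max(2)<60)|((hsv[...,0]>105)&(hsv[...,0]<135)&(hsv[...,1]>110))).astype(np.uint8)
    return cv2.morphologyEx(m,cv2.MORPH_CLOSE,np.ones((5,5)))
def iou(a,b): return np.minimum(a,b).sum()/np.maximum(a,b).sum()
def fitcap(ss,x0,y0,z0=0):
    ms=[]
    for s in ss:
        w=cv2.dilate((cyl(s,x0,y0,z0)>0).astype(np.uint8),np.ones((13,13)))
        ms.append(dark(s)*w)
    def f(v): return -sum(iou(cyl(s,v[0],v[1],z0),m) for s,m in zip(ss,ms))
    r=minimize(f,[x0,y0],method="Nelder-Mead",options=dict(initial_simplex=[[x0,y0],[x0+8,y0],[x0,y0+8]],xatol=.2))
    return r.x.round(1),[round(iou(cyl(s,*r.x,z0),m),2) for s,m in zip(ss,ms)]
CE=[(82,-41),(0,41),(-82,41)]
def cw(v,x,y,z): c,s=np.cos(v[2]),np.sin(v[2]); return (v[0]+c*x-s*y,v[1]+s*x+c*y,z)
def fitcase(s,v0):
    im=s["image"].astype(int); pk=((im[...,0]-im[...,1]>25)).astype(float)
    w=sum(poly(s,[cw(v0,a+i*42,b+j*42,12) for i,j in((-1,-1),(1,-1),(1,1),(-1,1))]) for a,b in CE)
    pk=pk*(w>0)
    sq=((-1,-1),(1,-1),(1,1),(-1,1))
    def mod(v): return sum(poly(s,[cw(v,a+i*31,b+j*31,12) for i,j in sq])*poly(s,[cw(v,a+i*31,b+j*31,50) for i,j in sq]) for a,b in CE)
    f=lambda v:-iou(mod(v),pk)
    r=minimize(f,v0,method="Nelder-Mead",options=dict(initial_simplex=[v0,np.add(v0,[8,0,0]),np.add(v0,[0,8,0]),np.add(v0,[0,0,.06])],xatol=.01,fatol=1e-4))
    return r.x.round(3),r.fun
E
python3 - <<'E'
from h import *
t,s=snapshot("top"),snapshot("scene")
tops=[world(t,(c/1.5,r/1.5),86)[:2] for c,r in((264,265),(255,332),(324,327))]
for p in tops: print(p.round(0),fitcap([t],*p),fitcap([s],*p),fitcap([t,s],*p))
v,f=fitcase(t,[521,-115,-.065]);print("case",v,f, "scene:",fitcase(s,[521,-115,-.065]))
for a in CE: print("cell",np.round(cw(v,*a,12),1))
for c in((82,41),(0,-41),(-82,-41)): print("kept expected",np.round(cw(v,*c,12)[:2],0))
# lid angle from lid_front
for th in(1.7,1.75,1.8,1.85,1.9,1.95):
    for sx in(-137,137):
        p=cw(v,sx,-96+192*np.cos(th)-60*np.sin(th),55+192*np.sin(th)+60*np.cos(th));print(th,pix(t,p).round(0)*1.5,pix(s,p).round(0)*1.5)
E
```

```text
[551. 255.] (array([542.3, 240.8]), [np.float64(0.26)]) (array([547.7, 258.1]), [np.float64(0.71)]) (array([548.4, 257.4]), [np.float64(0.26), np.float64(0.71)])
[439. 270.] (array([441.5, 265.1]), [np.float64(0.27)]) (array([434.5, 274.4]), [np.float64(0.74)]) (array([438.7, 274.6]), [np.float64(0.27), np.float64(0.74)])
[445. 154.] (array([446.5, 134.7]), [np.float64(0.12)]) (array([439. , 151.9]), [np.float64(0.74)]) (array([443.5, 153.4]), [np.float64(0.12), np.float64(0.74)])
case [ 5.19361e+02 -1.23188e+02 -7.50000e-02] -0.30427760620584343 scene: (array([ 5.23162e+02, -1.23160e+02, -9.30000e-02]), np.float64(-0.6747308555250174))
cell [ 598.1 -170.2   12. ]
cell [522.4 -82.3  12. ]
cell [440.7 -76.2  12. ]
kept expected [604. -88.]
kept expected [ 516. -164.]
kept expected [ 435. -158.]
1.7 [633. 378.] [306.   91.5]
1.7 [637.5 183. ] [168. 135.]
1.75 [639. 378.] [303.  93.]
1.75 [643.5 184.5] [166.5 136.5]
1.8 [643.5 378. ] [300.   94.5]
1.8 [648. 186.] [165.  136.5]
1.85 [648. 378.] [298.5  96. ]
1.85 [651. 186.] [162. 138.]
1.9 [652.5 378. ] [295.5  97.5]
1.9 [655.5 187.5] [160.5 139.5]
1.95 [655.5 378. ] [294.  99.]
1.95 [658.5 189. ] [160.5 141. ]
```

Run:
```python
from h import *
t,s=snapshot("top"),snapshot("scene")
im=t["image"];print("pink",im[281*2//3,306],im[327*2//3,304],im[238*2//3,338],"cap top/side",im[177,176],im[180,182],im[222,178],"bench",im[330,250])
v=[521,-117,-.08]
def draw(s,x0,y0,x1,y1,f):
    a=cv2.resize(s["image"][y0:y1,x0:x1,::-1],None,fx=f,fy=f,interpolation=cv2.INTER_CUBIC)
    def L(P,c):
        q=np.array([(pix(s,p)+.5-[x0,y0])*f for p in P]); cv2.polylines(a,[np.round(q).astype(int)],True,c,1)
    for x,y in((550,257),(439,272),(444,154)):
        for z in(0,84): L([(x+25.5*np.cos(k),y+25.5*np.sin(k),z) for k in np.linspace(0,6.28,40)],(0,255,255))
    for a_,b_ in CE: L([cw(v,a_+i*31,b_+j*31,12) for i,j in((-1,-1),(1,-1),(1,1),(-1,1))],(0,255,0))
    L([cw(v,i*137,j*96,55) for i,j in((-1,-1),(1,-1),(1,1),(-1,1))],(0,165,255))
    return a
A=draw(t,150,120,370,250,3.4);B=draw(s,135,90,385,275,2.2)
cv2.imwrite("pics/o1.png",A[:,:800]);cv2.imwrite("pics/o2.png",B)
```

```text
pink [192 169 171] [192 170 173] [191 159 162] cap top/side [137 142 153] [45 55 83] [15 22 40] bench [108 115 119]
```

View pics/o1.png

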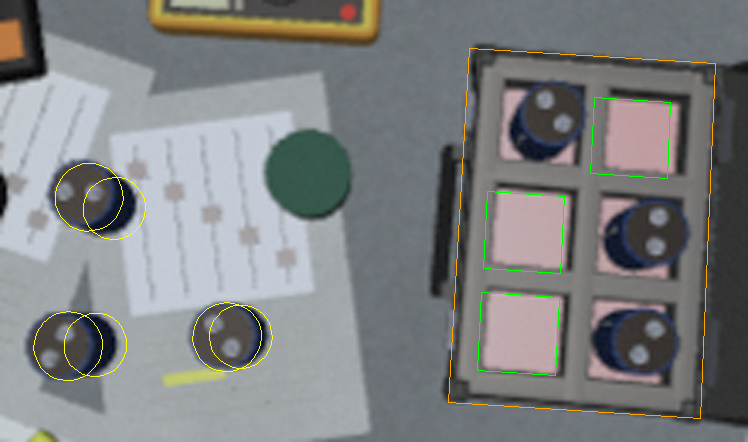

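View pics/o2.png

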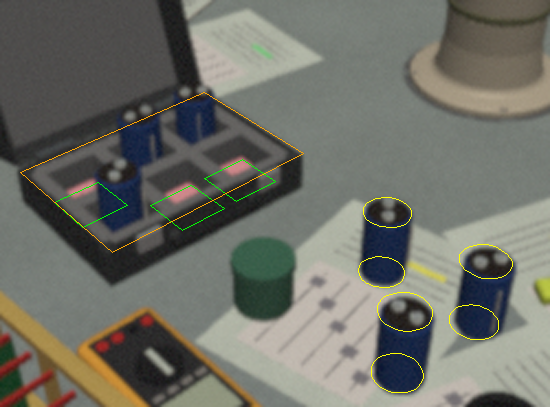

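Overlay check: the capacitor fits agree in both views (top discs at (92,197), (69,345) and (227,335)). The case outline is a few mm off at the far-right cell because my pink threshold was too strict, so I refit the case.

```bash
sed -i 's/im\[...,0\]-im\[...,1\]>25))/im[...,0]-im[...,1]>13)\&(im[...,0]>130))/' h.py
python3 - <<'E'
from h import *
t,s=snapshot("top"),snapshot("scene")
v,f=fitcase(t,[521,-117,-.08]);print("case",v,f, "scene:",fitcase(s,[521,-117,-.08]))
for a in CE: print("cell",np.round(cw(v,*a,12),1))
for n,q in(("t",t),("s",s)):
    print(n,[ (round(r["p"],2),np.round(cw(v,0,0,0)[:2],0),world(q,r["position"],0).round(0)[:2]) for r in spot_point("case",q)[:1]])
    print([(round(r["p"],2),world(q,r["position"],12).round(0)[:2]) for r in spot_point("cell_a",q)[:3]],[world(q,r["position"],55).round(0)[:2] for r in spot_point("lid_hinge",q)[:1]],cw(v,0,-96,55))
a=cv2.resize(t["image"][125:255,270:450,::-1],None,fx=4.4,fy=4.4,interpolation=cv2.INTER_CUBIC)
def L(P,c): cv2.polylines(a,[np.round([(pix(t,p)+.5-[270,125])*4.4 for p in P]).astype(int)],True,c,1)
sq=((-1,-1),(1,-1),(1,1),(-1,1))
for i in(-82,0,82):
  for j in(-41,41): L([cw(v,i+k*31,j+l*31,50) for k,l in sq],(0,255,255))
for i,j in CE: L([cw(v,i+k*31,j+l*31,12) for k,l in sq],(0,200,0))
L([cw(v,i*137,j*96,55) for i,j in sq],(0,165,255))
cv2.imwrite("pics/o3.png",a)
E
```

```text
case [ 5.21446e+02 -1.20923e+02 -1.03000e-01] -0.9518963671745567 scene: (array([ 5.23263e+02, -1.22641e+02, -8.80000e-02]), np.float64(-0.7196771114820855))
cell [ 598.8 -170.1   12. ]
cell [525.7 -80.1  12. ]
cell [444.1 -71.7  12. ]
t [(0.71, array([ 521., -121.]), array([ 517., -109.]))]
[(0.97, array([449., -79.])), (0.81, array([ 606., -172.])), (0.62, array([528., -81.]))] [array([ 516., -216.])] (np.float64(511.5754743601497), np.float64(-216.4142180443472), 55)
s [(0.87, array([ 521., -121.]), array([ 525., -123.]))]
[(0.57, array([ 596., -162.])), (0.5, array([446., -78.])), (0.41, array([523., -81.]))] [array([ 511., -215.])] (np.float64(511.5754743601497), np.float64(-216.4142180443472), 55)
```

View pics/o3.png

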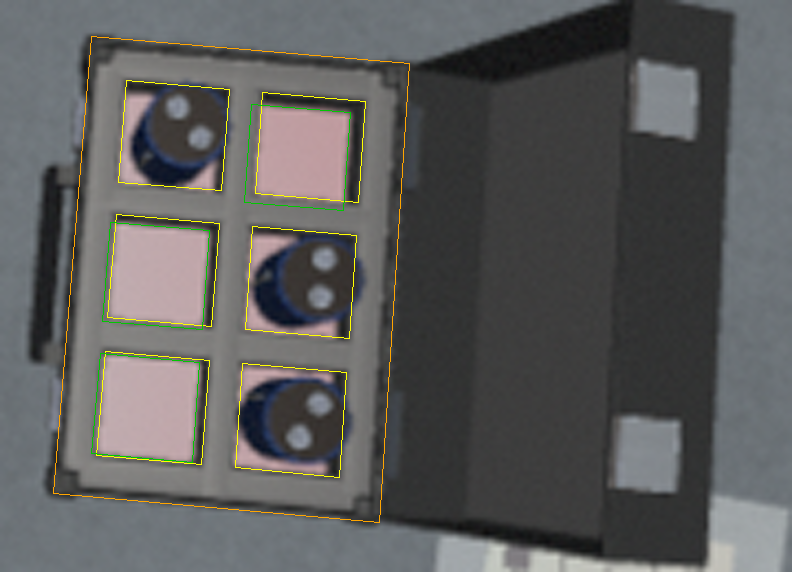

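```bash
python3 -m jog '0 0 0 0 0.12 0;0 0 0 0 0.24 0;0 0 0 0 0.36 0;0 0 0 0 0.48 0;0 0 0 0 0.60 0;0 0 0 0 0.72 0;0 0 0 0 0.84 0;0 0 0 0 0.96 0;0 0 0 0 1.08 0;0 0 0 0 1.155 0;0 0 0 0 1.155 0' -1 40; python3 -c "
from h import *
o=observe();print(o['joints'],R.from_rotvec(o['tcp_rot']).as_matrix().round(3))"
```

```text
time: 2.72
position: [211.6, 480.5, 231.3]
tcp_rot: [-1.571, 0.001, -0.001]
force: [-0.3, 1.1, -0.2]
finger_gap: 1.004
[9.32571624e-01 3.12893034e-01 1.49768182e+00 6.40988911e-06
 1.33100801e+00 9.34195306e-01] [[ 1.     0.     0.002]
 [-0.002  0.     1.   ]
 [ 0.    -1.     0.   ]]
```

The case fit is now good: IoU 0.95, with the rim and all cell apertures lining up. The case is at about (522, -121.5), yaw -0.10. The tool is now world-aligned (tool x=X, y=-Z, z=Y), so I go for capacitor A.

```bash
T='338.4 0 -224.5 0 0 0'; python3 -m jog '338.4 0 -224.5 0 0 0;338.4 0 -224.5 0 0 0;338.4 0 -224.5 0 0 0;338.4 0 -224.5 0 0 0;338.4 0 -224.5 0 0 0;338.4 0 -224.5 0 0 0;338.4 0 -224.5 0 0 0;338.4 0 -224.5 0 0 0;338.4 0 -224.5 0 0 0;338.4 0 -224.5 0 0 0;338.4 0 -224.5 0 0 0;338.4 0 -224.5 0 0 0' -1
python3 -m jog '0 60 0 0 0 0;0 100 0 0 0 0;0 100 0 0 0 0;0 100 0 0 0 0;0 100 0 0 0 0'
python3 - <<'E'
from h import *
t,s=snapshot("top"),snapshot("scene")
a=np.hstack([cv2.resize(t["image"][130:250,130:260],None,fx=3,fy=3),cv2.resize(s["image"][130:250,230:360],None,fx=3,fy=3)])[...,::-1]
cv2.imwrite("pics/g1.png",a)
E
```

```text
time: 3.72
position: [551.0, 255.3, 230.6]
tcp_rot: [-1.571, -0.0, 0.001]
force: [-0.4, 0.6, 0.0]
finger_gap: 0.998
time: 4.13
position: [549.6, 257.2, 131.9]
tcp_rot: [-1.571, -0.002, 0.003]
force: [0.2, -1.1, 1.2]
finger_gap: 0.998
```

View pics/g1.png

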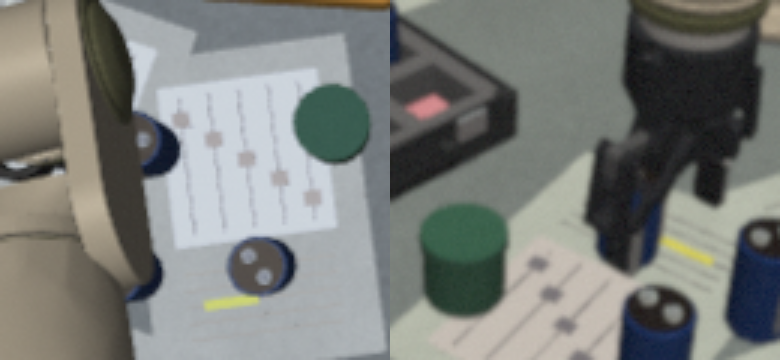

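The fingers straddle A: their tips in the right half are at (630,260) and (710,195), midway above A's top at (658,300). Descend and grip.

```bash
python3 -m jog '0 40 0 0 0 0;0 75 0 0 0 0;0 86 0 0 0 0;0 86 0 0 0 0;0 86 0 0 0 0'
python3 -m jog '0 0 0 0 0 0;0 0 0 0 0 0;0 0 0 0 0 0;0 0 0 0 0 0;0 0 0 0 0 0;0 0 0 0 0 0;0 0 0 0 0 0;0 0 0 0 0 0' 1 40
python3 -m jog '0 -20 0 0 0 0;0 -60 0 0 0 0;0 -100 0 0 0 0;0 -130 0 0 0 0;0 -130 0 0 0 0;0 -130 0 0 0 0'
```

```text
time: 4.65
position: [551.2, 256.7, 47.3]
tcp_rot: [-1.57, -0.003, -0.001]
force: [0.2, 0.1, 0.9]
finger_gap: 1.0
time: 5.32
position: [551.1, 256.6, 47.2]
tcp_rot: [-1.57, -0.003, -0.001]
force: [-1.6, -0.3, 7.1]
finger_gap: 0.587
time: 5.82
position: [550.6, 256.5, 177.0]
tcp_rot: [-1.57, -0.003, -0.002]
force: [-0.2, -0.2, -4.1]
finger_gap: 0.584
```

```bash
python3 -m jog '4 0 -35 0 0 0;49.5 0 -426.5 0 0 0;49.5 0 -426.5 0 0 0;49.5 0 -426.5 0 0 0;49.5 0 -426.5 0 0 0;49.5 0 -426.5 0 0 0;49.5 0 -426.5 0 0 0;49.5 0 -426.5 0 0 0;49.5 0 -426.5 0 0 0;49.5 0 -426.5 0 0 0;49.5 0 -426.5 0 0 0;49.5 0 -426.5 0 0 0'
python3 -m jog '49.5 0 0 0 0 0;0 0 0 0 0 0;0 0 0 0 0 0' >/dev/null 2>&1 <<<'' || true
python3 - <<'E'
from h import *
print(observe()["position"])
E
```

```text
time: 6.82
position: [599.2, -174.4, 172.7]
tcp_rot: [-1.57, 0.006, -0.0]
force: [0.1, 0.1, -2.5]
finger_gap: 0.588
[ 594.92309643 -168.32650177  160.38808179]
```

My second call was a slip: it jerked the arm 40 mm sideways and back. I let it settle and check.

```bash
python3 -m jog '0 0 0 0 0 0;0 0 0 0 0 0;0 0 0 0 0 0;0 0 0 0 0 0'
python3 - <<'E'
from h import *
s=snapshot("scene");o=observe();print(o["position"],o["joints"],o["force"])
a=cv2.resize(s["image"][40:220,110:290,::-1],None,fx=3.2,fy=3.2)
p=o["position"]
for z in (-45.3,38.7):
    q=[(pix(s,(p[0]+25.5*np.cos(k),p[1]+25.5*np.sin(k),p[2]+z))-[110,40]+.5)*3.2 for k in np.linspace(0,6.28,40)]
    cv2.polylines(a,[np.round(q).astype(int)],True,(0,255,255),1)
cv2.imwrite("pics/g2.png",a)
E
```

```text
time: 7.4
position: [600.5, -169.9, 176.7]
tcp_rot: [-1.572, -0.003, -0.001]
force: [-0.1, 0.3, -2.2]
finger_gap: 0.587
[ 600.45847548 -169.97951308  176.61487804] [-4.63340362e-01  5.72539800e-01  1.25402263e+00  4.26265200e-05
  1.31254559e+00 -4.64658338e-01] [-0.42399765  0.97786098 -3.22660488]
```

View pics/g2.png

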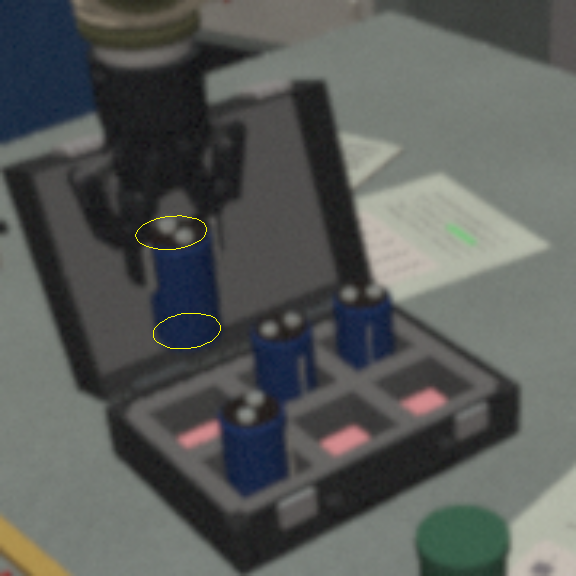

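```bash
cat > edge.py <<'E'
from h import *
from scipy.ndimage import gaussian_filter1d as g
s=snapshot("scene");o=observe();p=o["position"];print(p.round(1))
im=s["image"].astype(float);b=im[...,2]-im[...,0]   # blue minus red
c0=pix(s,p+[0,0,-5]) 
for h in range(-40,32,8):
    # predicted silhouette edges at this height vs blue extent
    q=np.array([pix(s,(p[0]+25.5*np.cos(k),p[1]+25.5*np.sin(k),p[2]+h)) for k in np.linspace(0,6.28,80)])
    r=q[:,1].mean(); l,rr=q[:,0].min(),q[:,0].max()
    row=b[int(round(r))]; x=np.where(row>25)[0]; x=x[(x>l-12)&(x<rr+12)]
    print(h,"row",round(r),"pred",l.round(1),rr.round(1),"seen",(x.min(),x.max()+1) if len(x) else None)
E
python3 edge.py
```

```text
[ 600.4 -170.   176.4]
-40 row 141 pred 156.9 178.1 seen (np.int64(159), np.int64(178))
-32 row 138 pred 156.4 177.7 seen (np.int64(159), np.int64(177))
-24 row 135 pred 155.9 177.3 seen (np.int64(158), np.int64(178))
-16 row 132 pred 155.4 176.9 seen (np.int64(158), np.int64(177))
-8 row 130 pred 154.9 176.5 seen (np.int64(160), np.int64(177))
0 row 127 pred 154.4 176.1 seen (np.int64(160), np.int64(177))
8 row 124 pred 153.9 175.7 seen (np.int64(159), np.int64(176))
16 row 121 pred 153.3 175.2 seen (np.int64(159), np.int64(176))
24 row 118 pred 152.8 174.8 seen (np.int64(158), np.int64(175))
```

Edges match the prediction within 1 px, so the can is upright and centred. Lower it.

```bash
python3 -m jog '0 35 0 0 0 0;0 70 0 0 0 0;0 95 0 0 0 0;0 108 0 0 0 0;0 113 0 0 0 0;0 113 0 0 0 0'
python3 -m jog '0 2 0 0 0 0;0 3 0 0 0 0;0 3 0 0 0 0'
python3 -m jog '0 1 0 0 0 0;0 1.5 0 0 0 0;0 2 0 0 0 0;0 2 0 0 0 0'
```

```text
time: 8.0
position: [600.1, -172.1, 62.2]
tcp_rot: [-1.574, -0.001, -0.0]
force: [-0.7, -6.5, -5.4]
finger_gap: 0.583
time: 8.25
position: [600.6, -172.2, 60.6]
tcp_rot: [-1.575, -0.003, -0.001]
force: [-1.7, -7.4, -0.7]
finger_gap: 0.584
time: 8.58
position: [600.9, -172.3, 59.1]
tcp_rot: [-1.575, -0.003, -0.002]
force: [-0.8, -8.1, 0.7]
finger_gap: 0.585
```

There's a 7 N side push in -y, so the can rubs the cell's +y wall. I ease it 4 mm towards -y.

```bash
python3 -m jog '0 0 -2 0 0 0;0 0 -4 0 0 0;0 0 -4 0 0 0'
python3 edge.py|head -1;  python3 -m jog '0 0 -1 0 0 0;0 0 -1 0 0 0'
```

```text
time: 8.83
position: [600.2, -174.3, 57.6]
tcp_rot: [-1.571, -0.001, 0.0]
force: [-0.2, -0.2, -2.3]
finger_gap: 0.587
[ 600.2 -174.    57.5]
time: 9.05
position: [600.1, -175.0, 57.3]
tcp_rot: [-1.571, -0.001, 0.001]
force: [0.0, -0.1, -3.0]
finger_gap: 0.588
```

Side force gone and the weight still hangs, so I lower to contact.

```bash
python3 -m jog '0 1 0 0 0 0;0 1 0 0 0 0;0 1 0 0 0 0'; python3 -m jog '0 1 0 0 0 0;0 1 0 0 0 0;0 1 0 0 0 0'
```

```text
time: 9.3
position: [600.1, -175.0, 56.2]
tcp_rot: [-1.571, -0.001, 0.001]
force: [-0.1, -0.1, -1.7]
finger_gap: 0.581
time: 9.55
position: [600.1, -175.1, 55.2]
tcp_rot: [-1.571, -0.001, 0.001]
force: [-0.5, 0.5, -2.5]
finger_gap: 0.586
```

```bash
python3 -m jog '0 1 0 0 0 0;0 1 0 0 0 0;0 1 0 0 0 0';python3 -m jog '0 1 0 0 0 0;0 1 0 0 0 0;0 1 0 0 0 0';python3 - <<'E'
from h import *
s=snapshot("scene");t=snapshot("top");o=observe();print(o["position"],o["force"])
a=cv2.resize(s["image"][60:200,110:290,::-1],None,fx=4.2,fy=4.2)
cv2.imwrite("pics/g3.png",a)
E
```

```text
time: 9.8
position: [600.2, -175.2, 54.4]
tcp_rot: [-1.571, -0.001, 0.001]
force: [0.7, 1.0, -1.0]
finger_gap: 0.585
time: 10.05
position: [600.3, -175.1, 54.2]
tcp_rot: [-1.571, -0.001, 0.0]
force: [-1.7, 1.3, 5.3]
finger_gap: 0.586
[ 600.32666111 -175.1293445    54.21968298] [-3.49727172  1.4007294   6.24691119]
```

View pics/g3.png

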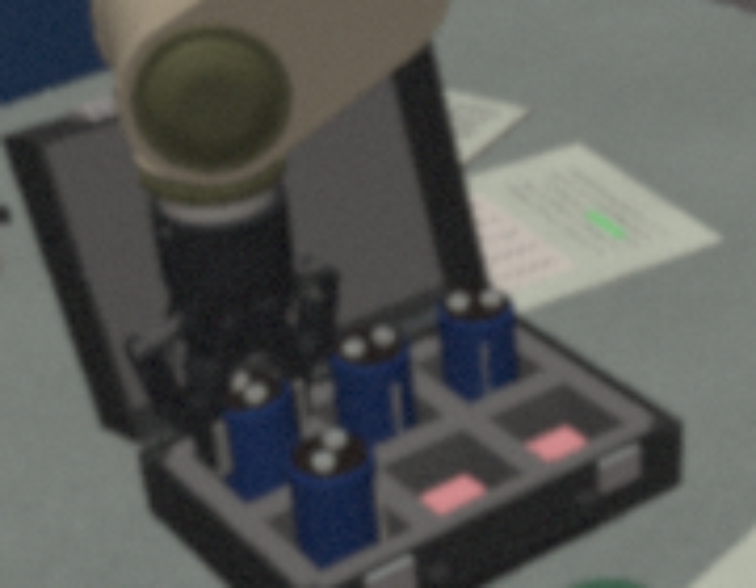

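The can sits in the back-right cell with its terminals at about (247,385). I check its height numerically against a kept can before releasing.

Run:
```python
from h import *
s=snapshot("scene");f=lambda p:((pix(s,p)-[110,60]+.5)*4.2).round(0)
v=[522,-121.5,-.1]
for z in(96,101,106): print(z,"placed",f((600.3,-175,z)),f(cw(v,82,-41,z)),"kept82,41",f(cw(v,82,41,z)),"kept0,-41",f(cw(v,0,-41,z)))
```

```text
96 placed [248. 396.] [254. 399.] kept82,41 [329. 460.] kept0,-41 [368. 351.]
101 placed [247. 389.] [252. 392.] kept82,41 [328. 453.] kept0,-41 [367. 344.]
106 placed [246. 382.] [251. 385.] kept82,41 [327. 446.] kept0,-41 [367. 337.]
```

Heights agree with the kept cans, so it stands on the floor. Release partway and lift.

```bash
python3 -m jog '0 0 0 0 0 0;0 0 0 0 0 0;0 0 0 0 0 0;0 0 0 0 0 0' -0.5
python3 -m jog '0 -10 0 0 0 0;0 -40 0 0 0 0;0 -80 0 0 0 0;0 -110 0 0 0 0;0 -110 0 0 0 0'
```

```text
time: 10.53
position: [600.1, -175.2, 53.2]
tcp_rot: [-1.571, -0.001, 0.001]
force: [0.2, -0.3, 0.2]
finger_gap: 0.75
time: 10.95
position: [602.5, -176.2, 171.1]
tcp_rot: [-1.576, -0.009, -0.008]
force: [0.8, -0.6, 0.4]
finger_gap: 0.749
```

```bash
python3 -m jog '-155.5 0 329.5 0 0 0;-155.5 0 329.5 0 0 0;-155.5 0 329.5 0 0 0;-155.5 0 329.5 0 0 0;-155.5 0 329.5 0 0 0;-155.5 0 329.5 0 0 0;-155.5 0 329.5 0 0 0;-155.5 0 329.5 0 0 0;-155.5 0 329.5 0 0 0;-155.5 0 329.5 0 0 0;-155.5 0 329.5 0 0 0;-155.5 0 329.5 0 0 0' -1
python3 -m jog '0 40 0 0 0 0;0 80 0 0 0 0;0 110 0 0 0 0;0 118 0 0 0 0;0 118 0 0 0 0;0 118 0 0 0 0'
python3 -m jog '0 0 0 0 0 0;0 0 0 0 0 0;0 0 0 0 0 0;0 0 0 0 0 0;0 0 0 0 0 0;0 0 0 0 0 0;0 0 0 0 0 0' 1 40
python3 -m jog '0 -20 0 0 0 0;0 -60 0 0 0 0;0 -100 0 0 0 0;0 -130 0 0 0 0;0 -130 0 0 0 0;0 -130 0 0 0 0'
```

```text
time: 11.95
position: [444.7, 153.9, 163.7]
tcp_rot: [-1.571, -0.002, 0.0]
force: [0.4, -0.4, -0.4]
finger_gap: 1.001
time: 12.45
position: [445.5, 153.7, 46.4]
tcp_rot: [-1.571, -0.001, -0.001]
force: [0.8, 0.5, 0.6]
finger_gap: 1.0
time: 13.03
position: [445.1, 154.3, 46.7]
tcp_rot: [-1.571, -0.003, -0.001]
force: [-1.9, -0.9, 8.0]
finger_gap: 0.584
time: 13.53
position: [444.7, 154.3, 176.7]
tcp_rot: [-1.571, -0.004, -0.002]
force: [-0.0, -0.6, -2.5]
finger_gap: 0.582
```

```bash
python3 -m jog '82.5 0 -238 0 0 0;82.5 0 -238 0 0 0;82.5 0 -238 0 0 0;82.5 0 -238 0 0 0;82.5 0 -238 0 0 0;82.5 0 -238 0 0 0;82.5 0 -238 0 0 0;82.5 0 -238 0 0 0;82.5 0 -238 0 0 0;82.5 0 -238 0 0 0'
python3 edge.py
python3 -m jog '0 35 0 0 0 0;0 70 0 0 0 0;0 70 0 0 0 0'
python3 -m jog '0 20 0 0 0 0;0 36 0 0 0 0;0 41 0 0 0 0;0 41 0 0 0 0;0 41 0 0 0 0'
```

```text
time: 14.37
position: [526.4, -82.5, 174.5]
tcp_rot: [-1.57, -0.0, 0.003]
force: [0.1, 0.7, -2.6]
finger_gap: 0.59
[526.6 -82.4 174.8]
-40 row 143 pred 203.5 224.6 seen (np.int64(205), np.int64(232))
-32 row 140 pred 203.3 224.4 seen (np.int64(205), np.int64(232))
-24 row 137 pred 203.0 224.2 seen (np.int64(205), np.int64(232))
-16 row 135 pred 202.7 224.1 seen (np.int64(205), np.int64(232))
-8 row 132 pred 202.4 223.9 seen (np.int64(209), np.int64(223))
0 row 129 pred 202.2 223.7 seen (np.int64(209), np.int64(223))
8 row 126 pred 201.9 223.6 seen (np.int64(209), np.int64(223))
16 row 123 pred 201.6 223.4 seen (np.int64(208), np.int64(223))
24 row 120 pred 201.3 223.2 seen (np.int64(208), np.int64(223))
time: 14.67
position: [523.7, -81.4, 99.9]
tcp_rot: [-1.567, 0.006, 0.01]
force: [-0.7, 1.7, -3.5]
finger_gap: 0.58
time: 15.08
position: [527.6, -83.6, 65.7]
tcp_rot: [-1.571, -0.002, 0.0]
force: [0.2, -0.2, -2.0]
finger_gap: 0.583
```

No side force. Commanded z is now 64.3, and floor contact is expected near 57.

```bash
python3 -m jog '0 3 0 0 0 0;0 5 0 0 0 0;0 5 0 0 0 0;0 5 0 0 0 0';python3 -m jog '0 1 0 0 0 0;0 2 0 0 0 0;0 2 0 0 0 0';python3 -m jog '0 1 0 0 0 0;0 1 0 0 0 0;0 1 0 0 0 0'
```

```text
time: 15.42
position: [527.1, -83.7, 59.6]
tcp_rot: [-1.571, -0.001, 0.001]
force: [0.3, -0.3, -1.7]
finger_gap: 0.581
time: 15.67
position: [527.3, -83.9, 58.7]
tcp_rot: [-1.571, -0.001, 0.0]
force: [-5.0, 1.1, 12.0]
finger_gap: 0.58
time: 15.92
position: [527.3, -83.9, 58.7]
tcp_rot: [-1.572, -0.002, 0.0]
force: [-9.4, 2.6, 22.3]
finger_gap: 0.584
```

Floor contact at 58.7 mm, exactly 12 mm above the grasp height. Ease off, release and lift, then fetch B.

```bash
python3 -m jog '0 -1.5 0 0 0 0;0 -1.5 0 0 0 0'
python3 -m jog '0 0 0 0 0 0;0 0 0 0 0 0;0 0 0 0 0 0;0 0 0 0 0 0' -0.5
python3 -m jog '0 -10 0 0 0 0;0 -40 0 0 0 0;0 -80 0 0 0 0;0 -105.5 0 0 0 0;0 -105.5 0 0 0 0'
python3 -m jog '-87.5 0 355 0 0 0;-87.5 0 355 0 0 0;-87.5 0 355 0 0 0;-87.5 0 355 0 0 0;-87.5 0 355 0 0 0;-87.5 0 355 0 0 0;-87.5 0 355 0 0 0;-87.5 0 355 0 0 0;-87.5 0 355 0 0 0;-87.5 0 355 0 0 0;-87.5 0 355 0 0 0;-87.5 0 355 0 0 0' -1
```

```text
time: 16.08
position: [527.4, -83.9, 58.8]
tcp_rot: [-1.571, -0.002, -0.0]
force: [-3.0, 0.9, 9.9]
finger_gap: 0.582
time: 16.42
position: [527.1, -83.7, 57.6]
tcp_rot: [-1.571, -0.001, 0.001]
force: [0.3, -0.6, 0.6]
finger_gap: 0.755
time: 16.83
position: [529.3, -84.5, 169.4]
tcp_rot: [-1.574, -0.008, -0.007]
force: [0.4, -0.2, 0.2]
finger_gap: 0.75
time: 17.83
position: [439.2, 270.7, 163.2]
tcp_rot: [-1.571, -0.001, 0.001]
force: [-0.2, 0.4, -0.2]
finger_gap: 1.0
```

```bash
python3 -m jog '0 40 0 0 0 0;0 80 0 0 0 0;0 110 0 0 0 0;0 118 0 0 0 0;0 118 0 0 0 0;0 118 0 0 0 0'
python3 -m jog '0 0 0 0 0 0;0 0 0 0 0 0;0 0 0 0 0 0;0 0 0 0 0 0;0 0 0 0 0 0;0 0 0 0 0 0;0 0 0 0 0 0' 1 40
python3 -m jog '0 -20 0 0 0 0;0 -60 0 0 0 0;0 -100 0 0 0 0;0 -130 0 0 0 0;0 -130 0 0 0 0;0 -130 0 0 0 0'
python3 -m jog '7 0 -347 0 0 0;7 0 -347 0 0 0;7 0 -347 0 0 0;7 0 -347 0 0 0;7 0 -347 0 0 0;7 0 -347 0 0 0;7 0 -347 0 0 0;7 0 -347 0 0 0;7 0 -347 0 0 0;7 0 -347 0 0 0;7 0 -347 0 0 0;7 0 -347 0 0 0'
python3 edge.py
```

```text
time: 18.33
position: [440.3, 270.8, 46.6]
tcp_rot: [-1.57, -0.001, -0.001]
force: [-0.3, 0.9, 0.1]
finger_gap: 1.006
time: 18.92
position: [439.8, 271.4, 46.7]
tcp_rot: [-1.57, -0.003, -0.001]
force: [-0.9, -0.9, 7.2]
finger_gap: 0.584
time: 19.42
position: [439.6, 271.4, 176.7]
tcp_rot: [-1.57, -0.003, -0.002]
force: [-0.6, 1.0, -2.7]
finger_gap: 0.585
time: 20.42
position: [446.1, -74.8, 174.4]
tcp_rot: [-1.57, 0.0, 0.003]
force: [0.4, 0.3, -2.1]
finger_gap: 0.582
[446.2 -74.6 174.7]
-40 row 132 pred 229.9 250.0 seen (np.int64(231), np.int64(251))
-32 row 129 pred 229.7 250.0 seen (np.int64(234), np.int64(251))
-24 row 126 pred 229.6 249.9 seen (np.int64(233), np.int64(251))
-16 row 124 pred 229.5 249.9 seen (np.int64(233), np.int64(251))
-8 row 121 pred 229.3 249.8 seen (np.int64(236), np.int64(251))
0 row 118 pred 229.2 249.8 seen (np.int64(236), np.int64(251))
8 row 115 pred 229.1 249.8 seen (np.int64(236), np.int64(251))
16 row 112 pred 228.9 249.7 seen (np.int64(236), np.int64(251))
24 row 109 pred 228.8 249.7 seen (np.int64(236), np.int64(251))
```

```bash
python3 -m jog '0 30 -2 0 0 0;0 70 -2 0 0 0;0 92 -2 0 0 0;0 108 -2 0 0 0;0 111 -2 0 0 0;0 111 -2 0 0 0;0 111 -2 0 0 0'
python3 -m jog '0 3 0 0 0 0;0 5 0 0 0 0;0 5 0 0 0 0;0 5 0 0 0 0'
```

```text
time: 21.05
position: [447.1, -77.4, 65.1]
tcp_rot: [-1.571, -0.003, 0.001]
force: [0.1, 0.2, -1.2]
finger_gap: 0.583
time: 21.38
position: [446.7, -77.8, 59.6]
tcp_rot: [-1.571, -0.001, 0.0]
force: [-0.5, -0.1, -2.3]
finger_gap: 0.583
```

```bash
python3 -m jog '0 1 0 0 0 0;0 1.5 0 0 0 0;0 1.5 0 0 0 0'
python3 -m jog '0 0 0 0 0 0;0 0 0 0 0 0;0 0 0 0 0 0;0 0 0 0 0 0' -0.5
python3 -m jog '0 -10 0 0 0 0;0 -40 0 0 0 0;0 -80 0 0 0 0;0 -120 0 0 0 0;0 -160 0 0 0 0;0 -200 0 0 0 0;0 -224.5 0 0 0 0;0 -224.5 0 0 0 0;0 -224.5 0 0 0 0'
python3 - <<'E'
from h import *
o=observe();print(o["position"],o["joints"].round(2))
t,s=snapshot("top"),snapshot("scene")
cv2.imwrite("pics/p1.png",np.hstack([cv2.resize(q[...,::-1],(390,300),interpolation=cv2.INTER_CUBIC) for q in(t["image"][125:255,270:439],s["image"][60:200,110:292])]))
v=[522,-123.5,-.1]
for q,n in((t,"top"),(s,"scene")):
    print(n,[(round(r["p"],2),world(q,r["position"],54).round(0)[:2]) for r in spot_point("kept_a_mid",q)[:7]], [(round(r["p"],2),np.round(r["position"],0)) for r in spot_point("lid_front",q)[:2]])
for th in(1.7,1.75,1.8,1.85,1.9,1.95): 
    p=cw(v,0,-96+192*np.cos(th)-60*np.sin(th),55+192*np.sin(th)+60*np.cos(th));print(th,np.round(p,0),pix(t,p).round(1),pix(s,p).round(1))
E
```

```text
time: 21.63
position: [446.8, -78.0, 58.8]
tcp_rot: [-1.571, -0.001, 0.0]
force: [-4.2, 0.8, 10.5]
finger_gap: 0.586
time: 21.97
position: [446.6, -77.8, 57.8]
tcp_rot: [-1.571, -0.001, 0.001]
force: [0.3, -0.3, -0.2]
finger_gap: 0.751
time: 22.72
position: [446.8, -77.9, 282.9]
tcp_rot: [-1.572, -0.002, -0.001]
force: [0.8, 0.5, -1.2]
finger_gap: 0.749
[446.7861393  -77.88646356 282.91478528] [-0.43  0.12  1.61 -0.    1.42 -0.43]
top [(0.75, array([518., -74.])), (0.16, array([557.,  84.]))] [(0.74, array([435., 189.]))]
scene [(0.75, array([ 512., -163.])), (0.64, array([439., -67.])), (0.59, array([520., -89.]))] [(0.76, array([157.,  76.]))]
1.7 [ 504. -303.  238.] [423.9 186.8] [161.6  74.6]
1.75 [ 503. -312.  233.] [427.2 187.4] [160.   75.1]
1.8 [ 502. -321.  228.] [430.3 187.9] [158.6  75.8]
1.85 [ 501. -329.  223.] [433.2 188.4] [157.3  76.7]
1.9 [ 501. -337.  217.] [435.8 189. ] [156.1  77.8]
1.95 [ 500. -345.  211.] [438.1 189.5] [154.9  79. ]
```

View pics/p1.png

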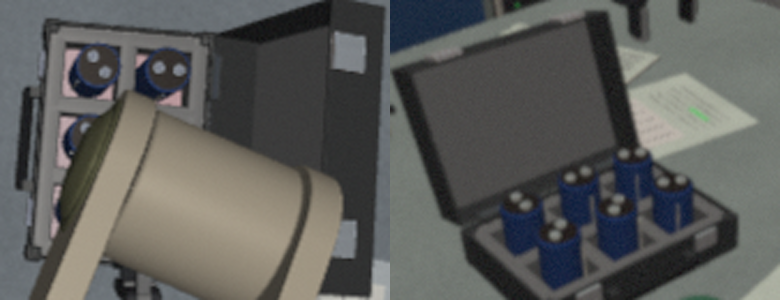

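All six capacitors stand upright in the cells (right half of the picture), and the lid is at about 1.86 rad. I compute the waypoints for pushing it shut from behind with closed fingers.

Run:
```python
from h import *
v=[522,-123.5,-.1]; cmd=np.array([446,-78,282.3])
def tcp(th,back=0):
    d=np.array([np.cos(th),np.sin(th)]);n=np.array([-np.sin(th),np.cos(th)])
    p=192*d+60*n-[0,32] if th>np.pi/2 else 160*d+60*n
    return np.array(cw(v,0,-96+p[0]-11-back,55+p[1]))
S=tcp(1.86,40); print("start",S.round(1),"shift from cmd (x,ty,tz)",(S-cmd).round(1))
for th in np.arange(1.9,-.05,-.1):
    q=tcp(th); e=q-S; print(round(th,2),q.round(0),"row %.0f %.0f %.0f"%(e[0],-e[2],e[1]))
```

```text
start [ 496.1 -381.5  189.9] shift from cmd (x,ty,tz) [  50.1 -303.5  -92.4]
1.9 [ 499. -348.  185.] row 3 5 33
1.8 [ 501. -332.  196.] row 5 -6 50
1.7 [ 503. -314.  206.] row 7 -16 68
1.6 [ 505. -295.  213.] row 9 -23 86
1.5 [ 506. -278.  219.] row 10 -29 103
1.4 [ 508. -262.  223.] row 12 -33 120
1.3 [ 510. -245.  225.] row 14 -35 137
1.2 [ 512. -228.  226.] row 15 -36 154
1.1 [ 513. -211.  225.] row 17 -35 171
1.0 [ 515. -194.  222.] row 19 -32 187
0.9 [ 517. -178.  218.] row 20 -28 204
0.8 [ 518. -162.  212.] row 22 -22 220
0.7 [ 520. -147.  204.] row 24 -14 235
0.6 [ 521. -132.  195.] row 25 -5 249
0.5 [ 522. -119.  184.] row 26 6 263
0.4 [ 524. -107.  173.] row 28 17 275
0.3 [525. -96. 160.] row 29 30 286
0.2 [526. -86. 146.] row 30 44 296
0.1 [527. -78. 131.] row 30 59 304
-0.0 [527. -71. 115.] row 31 75 311
```

```bash
python3 -m jog '50 0 -303.5 0 0 0;50 0 -303.5 0 0 0;50 0 -303.5 0 0 0;50 0 -303.5 0 0 0;50 0 -303.5 0 0 0;50 0 -303.5 0 0 0;50 0 -303.5 0 0 0;50 0 -303.5 0 0 0;50 0 -303.5 0 0 0;50 0 -303.5 0 0 0;50 0 -303.5 0 0 0' 1 40
python3 -m jog '0 40 0 0 0 0;0 80 0 0 0 0;0 92 0 0 0 0;0 92 0 0 0 0;0 92 0 0 0 0'
```

```text
time: 23.93
position: [496.9, -380.4, 282.0]
tcp_rot: [-1.57, -0.001, 0.002]
force: [0.2, -0.4, -0.3]
finger_gap: 0.0
time: 24.35
position: [497.2, -380.4, 191.3]
tcp_rot: [-1.571, -0.002, 0.001]
force: [-0.2, 0.7, 0.5]
finger_gap: 0.001
```

```bash
python3 -m jog '2 0 20 0 0 0;3 0 33 0 0 0;4 -3 42 0 0 0;5 -6 50 0 0 0;6 -11 59 0 0 0;7 -16 68 0 0 0;7 -16 68 0 0 0'
python3 -c "
from h import *
s=snapshot('scene');print(observe()['force']);save(s,'l1',(100,0,320,170),2.6)"
```

```text
time: 24.93
position: [504.6, -312.9, 209.6]
tcp_rot: [-1.575, -0.005, -0.001]
force: [-0.1, -1.8, 1.4]
finger_gap: -0.002
[0.21327477 0.21874371 0.56201723]
```

View pics/l1.png

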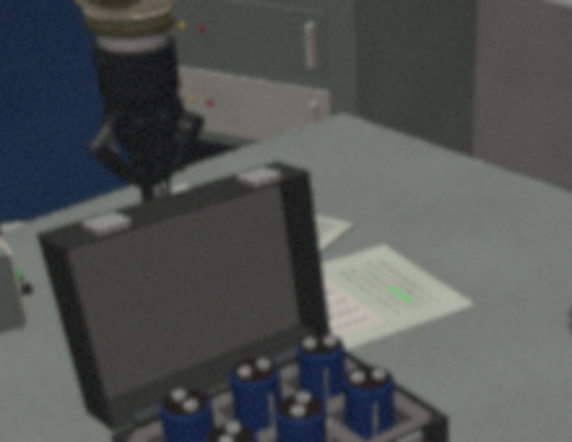

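The closed fingers are behind the lid's top edge, mid-width, at (160,190). I follow the arc.

```bash
python3 -m jog '2 -7 18 0 0 0;3 -13 35 0 0 0;5 -17 52 0 0 0;6 -18 60 0 0 0;7 -19 69 0 0 0;8 -20 77 0 0 0;8 -20 86 0 0 0;10 -19 103 0 0 0;12 -16 119 0 0 0;12 -16 119 0 0 0'
python3 -m jog '1 4 17 0 0 0;3 10 33 0 0 0;5 18 48 0 0 0;6 27 62 0 0 0;7 38 76 0 0 0;9 49 88 0 0 0;9 49 88 0 0 0'
python3 -c "
from h import *
s=snapshot('scene');print(observe()['force']);save(s,'l2',(100,20,320,190),2.6)"
```

```text
time: 25.82
position: [515.8, -191.6, 221.8]
tcp_rot: [-1.569, -0.002, 0.003]
force: [-0.7, -0.2, -0.6]
finger_gap: -0.001
time: 26.4
position: [523.6, -104.0, 170.7]
tcp_rot: [-1.568, 0.001, 0.006]
force: [-0.5, -0.5, -0.2]
finger_gap: 0.002
[-0.9187255  -0.63841374 -0.47850354]
```

View pics/l2.png

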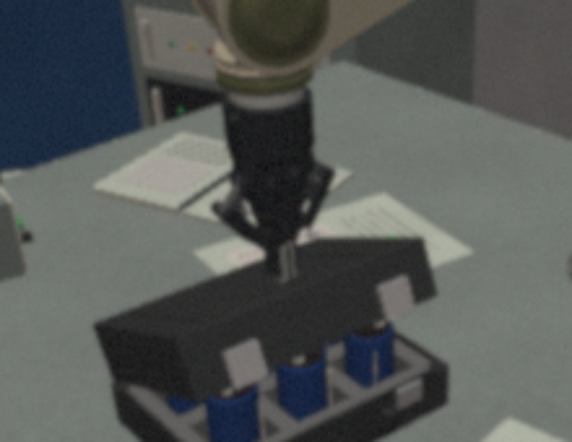

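The lid followed and is at about 0.4 rad, with the capacitors clear underneath. Push it down to shut.

```bash
python3 -m jog '1 7 6 0 0 0;1 13 11 0 0 0;2 20 16 0 0 0;2 27 21 0 0 0;2 35 25 0 0 0;2 42 29 0 0 0;3 50 33 0 0 0;3 55 35 0 0 0;3 55 35 0 0 0'
python3 -m jog '0 2 1 0 0 0;0 3 1 0 0 0;0 3 1 0 0 0'
```

```text
time: 27.2
position: [526.9, -70.5, 116.8]
tcp_rot: [-1.57, 0.001, 0.003]
force: [-0.5, -1.1, -0.5]
finger_gap: -0.003
time: 27.45
position: [527.5, -70.2, 115.3]
tcp_rot: [-1.571, -0.001, 0.001]
force: [0.3, -0.4, 0.0]
finger_gap: -0.002
```

```bash
python3 -m jog '0 1 0 0 0 0;0 1 0 0 0 0;0 1 0 0 0 0'; python3 -m jog '0 1 0 0 0 0;0 1 0 0 0 0;0 1 0 0 0 0'
```

```text
time: 27.7
position: [527.6, -70.3, 115.0]
tcp_rot: [-1.571, -0.001, 0.0]
force: [-1.4, 1.4, 5.4]
finger_gap: 0.002
time: 27.95
position: [527.7, -70.3, 115.0]
tcp_rot: [-1.571, -0.002, -0.0]
force: [-6.0, 2.5, 14.8]
finger_gap: 0.001
```

The lid stopped hard at 115.0 mm, its shut height. One last press, then retreat and inspect.

```bash
python3 -m jog '0 1 0 0 0 0;0 1 0 0 0 0;0 1 0 0 0 0'
python3 -m jog '0 -20 0 0 0 0;0 -60 0 0 0 0;0 -100 0 0 0 0;0 -140 0 0 0 0;0 -170 0 0 0 0;0 -170 0 0 0 0'
python3 -m jog '-180 0 250 0 0 0;-180 0 250 0 0 0;-180 0 250 0 0 0;-180 0 250 0 0 0;-180 0 250 0 0 0;-180 0 250 0 0 0;-180 0 250 0 0 0;-180 0 250 0 0 0;-180 0 250 0 0 0;-180 0 250 0 0 0;-180 0 250 0 0 0'
python3 - <<'E'
from h import *
t,s=snapshot("top"),snapshot("scene")
v=[522,-123.5,-.1];S=[]
for q in(t,s):
    im=np.ascontiguousarray(q["image"][...,::-1])
    b=cv2.resize(im,None,fx=2,fy=2,interpolation=cv2.INTER_CUBIC)
    P=[(pix(q,cw(v,i*137,j*96,115))+.5)*2 for i,j in((-1,-1),(1,-1),(1,1),(-1,1))]
    cv2.polylines(b,[np.round(P).astype(int)],True,(0,255,255),1);S.append(b)
A=cv2.resize(S[0][160:560,100:900],(600,300));B=S[1][100:400,150:750]
cv2.imwrite("pics/end.png",np.vstack([A,B]))
for n in("tin","tape","meter","radio","marker"):
    print(n,[world(q,spot_point(n,q)[0]["position"],0).round(0)[:2] for q in(t,s) if spot_point(n,q)])
print([(round(r["p"],2),world(s,r["position"],115).round(0)) for r in spot_point("lid_front",s)[:1]],np.round(cw(v,0,96,115),0))
E
```

```text
time: 28.2
position: [527.8, -70.3, 114.9]
tcp_rot: [-1.572, -0.002, -0.0]
force: [-8.7, 3.3, 22.6]
finger_gap: -0.0
time: 28.7
position: [529.1, -70.9, 288.9]
tcp_rot: [-1.575, -0.009, -0.008]
force: [0.3, 0.8, 1.1]
finger_gap: 0.001
time: 29.62
position: [347.7, 179.1, 282.1]
tcp_rot: [-1.571, -0.0, 0.0]
force: [-0.3, -0.2, -0.3]
finger_gap: -0.003
tin [array([560.,  97.]), array([574.,  92.])]
tape [array([560., 381.])]
meter [array([732., 121.]), array([734., 125.])]
radio [array([715., 349.]), array([716., 346.])]
marker [array([540., -41.]), array([321., 344.])]
[(0.81, array([527., -24., 115.]))] [532. -28. 115.]
```

View pics/end.png

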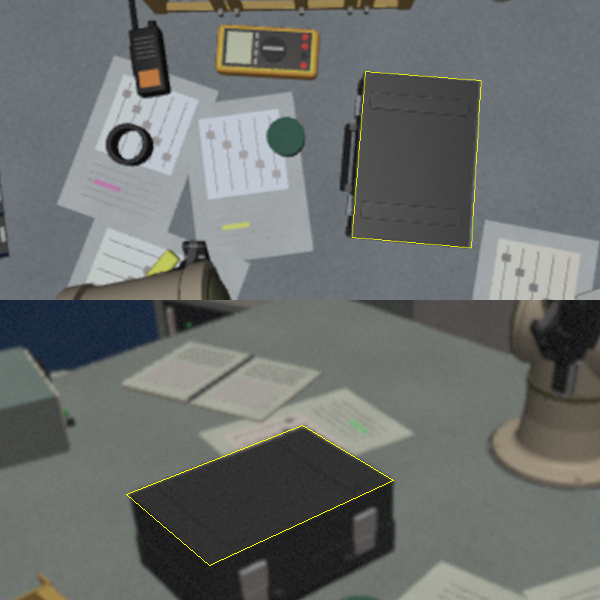

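The lid outline at its shut height (z = 115) coincides with the lid in both views, and the bystanders look untouched. Handing in.

```bash
python3 -c "
from cell import close_job
print(close_job())"
```

```text
the job is handed in; nothing more can be done
None
```

All three capacitors are packed upright in the three empty cells, the lid is shut, and the job was handed in at about 30 s of robot time.

**Packing**
- **Two cells:** floor contact came exactly 12 mm above the bench-grasp height, as it should.
- **Back-right cell:** the first capacitor rubbed the cell wall at up to 8 N and slid about 5 mm up in the grip. I recentred it, lowered it to contact and checked its height against the kept capacitors before releasing.
- **All six:** the picture taken before closing showed every capacitor upright. I did not look inside again after the lid was shut.

**Lid**
- I pushed it over from behind and pressed it down with up to 23 N. It stopped at 115 mm, its shut height.
- The lid outline drawn at that height matches both final camera views.

**What failed or disagreed**
- **Mistyped move:** one call swung the first capacitor about 40 mm sideways and back, well above the case. It caused no contact.
- **Bystanders:** in the last check, one view reported the highlighter on the case and missed the tape. The arm partly hid the highlighter in that view. The other view had the highlighter within about 10 mm of its first reading. The rest are where they started, to within the network's scatter (up to about 12 mm).

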